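Hold a spread snap ring in its axle groove

ROBOT

A 6-joint arm with a two-finger parallel gripper is mounted at the origin on a cart in front of the work surface, level with it; the furniture and walls round the work are solid. World frame = base frame: x ahead of the robot, y to its left, z up, the work surface at z = 0. Lengths are in m, angles in rad, forces in N, time in s.
With the tool pointing down it reaches from about 0.25 to 0.775 m from the base axis. Payload 4 kg.
Tool frame: the origin (TCP) lies midway between the tips of the shut fingers; the grasp point (between the pads) lies 19 mm behind it (robot.tcp_to_grasp is the distance from the TCP to the grasp point, in m); z points along the fingers, y is the line along which they close (so a half turn about z gives the same grasp; the last joint's range is limited). The gripper opens to 94 mm and grips with 3 to 60 N. Pads are 16 mm wide; open, the fingers measure 119 mm over their backs; the gripper's body (75 mm by 177 mm) begins 78 mm behind the grasp point.
Start: joints at [-0.103, 0.087, 1.371, -0, 1.684, -0.103], TCP at [0.55, -0, 0.206] pointing down, gripper open.
Joint ranges: [-3.1, 3.1], [-0.76, 2.03], [0.27, 2.55], [-1.08, 4.22], [0.17, 2.65], [-2.57, 2.57]. Speed limits (rad/s): [2.79, 2.79, 3.14, 3.14, 3.14, 3.14].

INTERFACE

Orientations are given as [roll, pitch, yaw] about the fixed x, y, z axes, in that order (R = Rz(yaw) Ry(pitch) Rx(roll)).
In Python, from bench import robot, viewer gives the robot as it stands. The module is installed in compiled form; this text tells all that it offers.
- The arm moves only by the shell command python3 -m handwheel 'ROWS' [OPENING]. ROWS is JSON, a list of rows, each a list of 6 numbers: the shift along the tool's x, y, z in units of 0.2 m (1.0 is 0.2 m), then the turn, a rotation vector about the tool's x, y, z in units of 30 degrees (1.0 is 30 degrees). In form: [[x, y, z, wx, wy, wz], ...]. A call has 1 to 10 rows; each row is the pose to reach, as a shift and turn from the pose commanded when the call began, along the tool's axes at that moment; what a row does not reach only later rows make up. A row lasts 1/12 s, in which the tool goes at most 41.7 mm and 7.16 degrees, less where a joint would pass 70% of its speed; a pose out of reach is approached as far as the arm can. A call with a number of a shift or a turn outside -1 to 1 is refused whole. A call with a gripper value outside its range is refused whole. OPENING is the gripper's target within -1 to 1 (shut at 1, half-way at 0, fully open at -1), set as the call begins (- or left out, the last holds). The fingers move at their own pace and stop on an object; the grip force is fixed at half the most. Time passes only in rows, so rows that repeat a pose let the fingers close. It gives the time, the measured TCP pose, the force, the opening and the grip force at its end, in the units of the state.
- robot.get_obs(): the state, without advancing time (a new reading comes with each control period).
- viewer.snapshot(name): name is "scene" or "side" or "wrist"; returns the picture (420x560x3 uint8, red, green, blue); there is no depth.
- viewer.calibration(name): a dict with "fx", "fy", "cx", "cy" (pixels), "R" (3x3) and "t" (3): a world point X has camera coordinates R X + t. Camera axes: x right, y down, z forward; pixel columns grow to the right and rows downward; lengths in m; the calibration is good to about 2 mm. A picture is of the moment at which its call begins: read the wrist's pose just before it. calibration takes no time and is no camera call; for the wrist camera it gives the pose at the moment of the call.
- robot.close_job(): hands the job in; it is judged then, once.
The state is a dict: "time": time; "joint_positions": joint angles; "qvel": joint speeds; "joint_torque": joint torques, N m; "tool_pos": TCP position; "ee_rot": TCP orientation; "wrist_force": force on the tool from outside, world axes, zero at the start; "wrist_torque": the same for the moment, N m; "width": finger opening in m; "finger_force": force on a finger pad.
Only numpy, scipy, OpenCV 4.12 (cv2) and the standard library are available. Lean on these libraries where they do the work, as an engineer would, in place of code of your own. Each camera call takes 0.05 s, during which the arm holds its last target. There are 200 camera calls.

TASK

Lift the upside-down sampling cup off the axle stub of the guide wheel and stand it, still mouth down, on the table clear of the wheel's base plate and of the spreader's stand. Then take the ring spreader by its two upright handles, squeeze them so that the snap ring in its jaws is fully spread, bring the ring over the top of the axle stub and lower it without ramming it until it is level with the middle of the groove just above the wheel. Finish while still holding it there: handles squeezed, ring fully spread round the groove, level and centred, touching neither axle nor wheel; leave the can, the marker and the loose can lid where they are.

Things in the scene. Friction and masses are not known exactly. Their poses are not given: they have to be found in the camera images.
- axle: Fixed round aluminium base plate, 96 mm diameter, 8 mm thick, on the table, with three small lands 2 mm higher; in its middle a white guide wheel (48 mm diameter, z = 8 to 36 mm) on an upright steel axle stub: groove of 20 mm diameter at z = 36 to 48 mm, above it the head, 24 mm diameter, z = 48 to 64 mm (top). Origin at the centre of the plate's underside, z up.
- groove (a point): Point on the axle's centre line at mid height of the groove, 42 mm above the table. The groove is 12 mm high. Its z axis points up.
- cup: White cup, 69 mm wide at the mouth, 54 mm at the closed end, 84 mm high, about 50 g, mouth down over the stub, rim on the three lands. Origin at the centre of the closed end, on top (94 mm above the table now, 84 mm once it stands on the table); z axis down. 25 mm below the closed end it is 60 mm across: grasp there from above; lift it straight up 80 mm to clear the stub.
- stand: Fixed round grey block, 80 mm diameter, 15 mm thick, on the table, with a steel post in its middle (14 mm diameter, 19 mm high above the block) on which the spreader is parked. Origin at the centre of its underside.
- spreader: Loose ring spreader (parallel snap-ring pliers), upright, 116 mm high, about 160 g. Origin at the centre of the ring's underside, z up. At the start the ring lies on the stand's block round its post: lift straight up 25 mm to free it. Jaws at +y and -y carry the two segments (z = 0 to 5 mm) of the ring. The space above the ring is free up to z = 38 mm, for the axle's head.
- ring_center (a point): Centre of the snap ring, on the spreader's middle line, 2.5 mm above its origin. Closed, the ring is 21 mm wide inside and cannot pass the 24 mm axle head; spread, its segments are 33 mm apart along the spreader's y and it passes with about 3.5 mm to spare each way.
- grip_point (a point): Midway between the handles, 90 mm above the spreader's origin: the height to grip. Two flat upright handles, 22 mm wide along the spreader's x, z = 54 to 116 mm, outer faces 50 mm apart along its y when free, 38 mm when squeezed home. Fingers close along the spreader's y. Springs need up to 8 N on each handle, then a stop: grip with 30 N or more. Letting go closes the ring.
- jaw_a (a joint): How far the jaw at the spreader's +y has moved outward, 0 (ring closed) to 0.006 m (fully spread).
- jaw_b (a joint): The same for the jaw at -y; both move together.
- can_13: Bystander: filled drink can, 57 mm diameter, 156 mm high, standing; origin at the centre of its underside.
- marker_silver: Bystander: felt marker, 138 mm long, 18 mm thick, lying along its y axis; origin at the middle of its underside.
- lid_loose: Bystander: single dark can lid, 59 mm diameter, 7 mm thick, lying on the table; origin at the centre of its underside.
There are look-alikes about, which are no part of the job. Leave any brown or orange look-alike of the cup alone.

How it is judged:
On the way, in this order (a step that is already met when the one before it is completed fails the run):
1. the cup stands mouth down on the table, clear of base plate and stand, let go (horizontal distance between cup and axle above 0.083 m and horizontal distance between cup and stand above 0.075 m and height (world z) of cup between 0.079 and 0.089 m and angle between cup's own z axis and vertical above 2.99 rad and linear speed of cup below 0.02 m/s and contact force between cup and the fingers below 0.1 N), for 0.2 s.
2. the ring is fully spread, above the top of the axle stub and over its middle (value of joint each of jaw_a, jaw_b above 0.0047 m and horizontal distance between ring_center and groove below 0.007 m and z of ring_center in the frame of groove above 0.0235 m), for 0.1 s.
At the end, for the whole second after the job is handed in: Cup at rest mouth down on the table, let go, over 83 mm from axle and 75 mm from stand centre. Spreader held (over 5 N), jaws out over 4.7 mm each, ring within 5 mm of the axis and 3.5 mm of mid groove, upright to 0.12 rad, still, under 1 N on axle or wheel. Bystanders within 20 mm (all of step 1 and value of joint each of jaw_a, jaw_b above 0.0047 m and horizontal distance between ring_center and groove below 0.005 m and z of ring_center in the frame of groove between -0.0035 and 0.0035 m and angle between spreader's own z axis and vertical below 0.12 rad and linear speed of spreader below 0.02 m/s and contact force between spreader and the fingers above 5 N and contact force between spreader and axle below 1 N and distance of each of can_13, marker_silver, lid_loose from where it was at the start of the episode below 0.02 m); the arm keeps its last pose, push and grip.
It fails at once if the spreader rams the axle stub or wheel with over 20 N (contact force between spreader and axle above 20 N).
It fails at once if the can is pushed over 20 mm away or knocked over (distance of can_13 from where it was at the start of the episode above 0.02 m).
It fails at once if the marker is pushed over 20 mm away or knocked over (distance of marker_silver from where it was at the start of the episode above 0.02 m).
It fails at once if the loose lid is pushed over 20 mm away or knocked over (distance of lid_loose from where it was at the start of the episode above 0.02 m).
It also fails if it takes over 56 s, if anything falls off the work surface, if the arm or the gripper's body presses on something with over 40 N, if the wrist force passes 120 N, or if a joint passes its speed limit or range.

## Working session

There is one attempt and no reset: what is moved stays moved. The work goes in short steps, Python scripts to look and compute and a shell command to move; the robot and the scene stay as the last step left them, time stands still between calls to the robot, and variables do not carry over. Pictures are saved under pics/ and viewed, at most 10 in all, crops included, and the job is handed in when it is done.

```bash
mkdir -p pics
python3 - <<'E'
from bench import robot, viewer
import cv2,numpy as np
for n in("scene","side"):
    im=viewer.snapshot(n); cv2.imwrite(f"pics/{n}0.png",im[:,:,::-1]); 
    c=viewer.calibration(n); print(n,{k:np.round(v,4).tolist() for k,v in c.items()})
print(robot.get_obs())
E
```

```text
scene {'fx': 398.1494, 'fy': 398.1494, 'cx': 273.4938, 'cy': 210.0421, 'R': [[0.566, -0.8244, 0.0059], [-0.4621, -0.3232, -0.8258], [0.6827, 0.4648, -0.5639]], 't': [-0.4839, 0.2269, 0.6816]}
side {'fx': 407.0672, 'fy': 407.0672, 'cx': 278.361, 'cy': 212.3292, 'R': [[-0.9514, -0.3078, -0.0115], [-0.1438, 0.477, -0.8671], [0.2724, -0.8233, -0.498]], 't': [0.3796, 0.2719, 0.5506]}
{'time': 0.1, 'joint_positions': array([-1.03068846e-01,  8.78755113e-02,  1.37207947e+00, -2.07233620e-05,
        1.68356988e+00, -1.03077674e-01]), 'qvel': array([-7.82637666e-04, -6.74309022e-05, -4.32807266e-03, -1.38666680e-03,
       -9.08951520e-05,  4.78437454e-04]), 'joint_torque': array([ 2.25695316e-03, -3.41256917e+01, -3.03301656e+01,  7.19034858e-02,
        3.05556308e-02, -9.49158243e-05]), 'tool_pos': array([5.49521532e-01, 5.47475223e-05, 2.04436254e-01]), 'ee_rot': array([-3.13966859e+00, -1.78327706e-04,  1.57080267e+00]), 'wrist_force': array([ 0.06518025,  0.37802015, -0.08507965]), 'wrist_torque': array([-0.00338282,  0.03780777,  0.02297984]), 'finger_force': 0.0, 'width': 0.09393404077420742}
```

View pics/scene0.png

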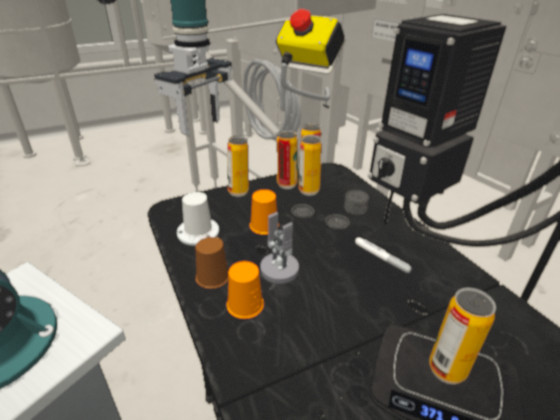

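View pics/side0.png

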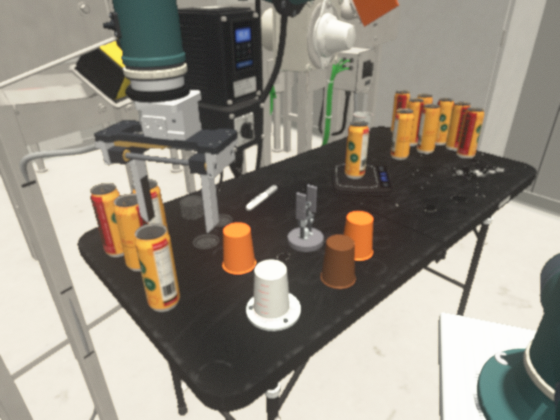

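The white cup (scene 196,215; side 271,290) sits on the white plate. The brown cup (scene 210,262) and the orange cups (263,212 and 244,290) are look-alikes to leave alone. The spreader on its grey stand is at scene (280,255) and side (306,225). Next I'll view enlarged crops.

```bash
python3 - <<'E'
import cv2,numpy as np
a=cv2.imread("pics/scene0.png")[180:330,160:360]; b=cv2.imread("pics/side0.png")[175:335,210:390]
a=cv2.resize(a,(800,600),interpolation=cv2.INTER_CUBIC); cv2.imwrite("pics/sc.png",a)
b=cv2.resize(b,(675,600),interpolation=cv2.INTER_CUBIC); cv2.imwrite("pics/sd.png",b)
E
cat > h.py <<'E'
from bench import robot, viewer
import numpy as np
def ray(n,uv,c=None):
    c=c or viewer.calibration(n); R=np.array(c["R"]);t=np.array(c["t"])
    d=R.T@np.array([(uv[0]-c["cx"])/c["fx"],(uv[1]-c["cy"])/c["fy"],1]); return -R.T@t,d
def atz(n,uv,z,c=None):
    o,d=ray(n,uv,c); return o+d*(z-o[2])/d[2]
def proj(n,X,c=None):
    c=c or viewer.calibration(n); p=np.array(c["R"])@np.array(X)+np.array(c["t"])
    return np.array([c["cx"]+c["fx"]*p[0]/p[2],c["cy"]+c["fy"]*p[1]/p[2]])
E
```

```text
(no output)
```

View pics/sc.png

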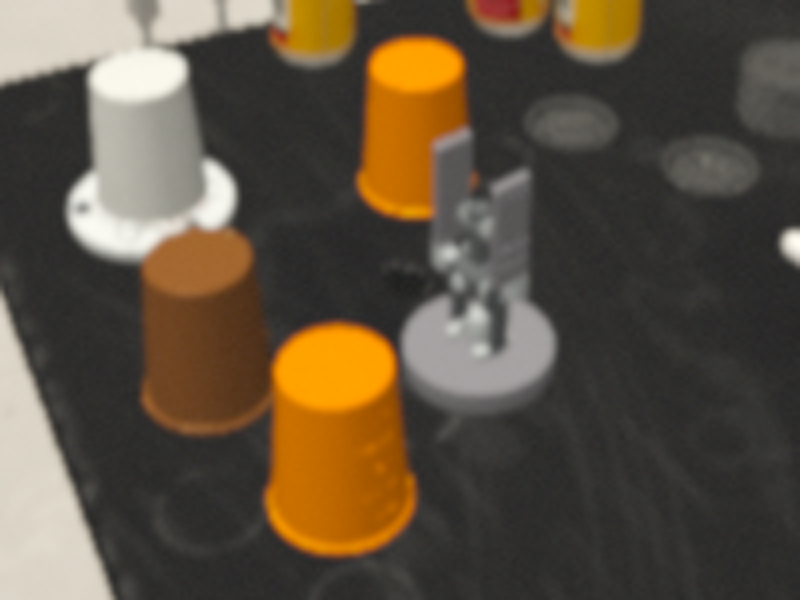

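View pics/sd.png

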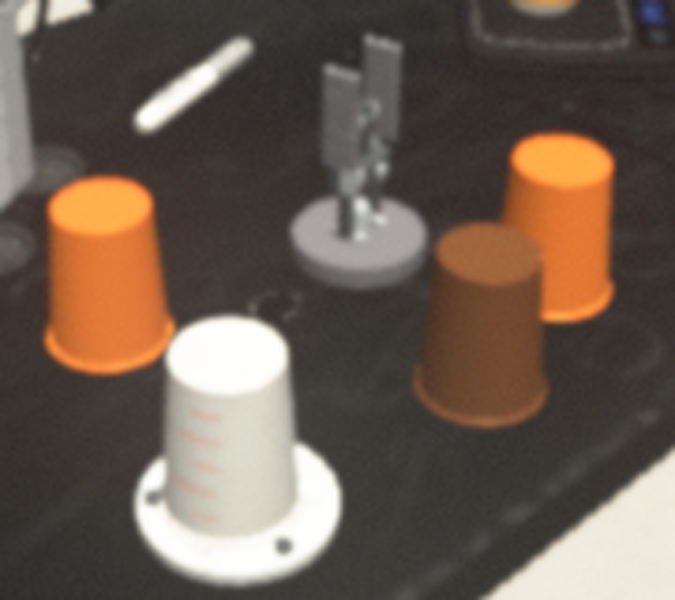

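The crops confirm it: the only white cup is the one on the plate, with its top centre at scene (194.5,198.5) and side (270.5,270).

Run:
```python
from h import *
np.set_printoptions(precision=4,suppress=True)
for nm,z,s,d in [("cup",.094,(194.5,198.5),(270.5,270)),("plate",.008,(198,231.2),(273.5,310.5)),("stand",.015,(279.5,266.2),(305.7,238.5)),
 ("hA",.116,(272.8,213.5),(312.4,185.7)),("hA",.116,(272.8,213.5),(301.2,193.4)),("hB",.116,(288,224.5),(301.2,193.4)),
 ("or1",.084,(264.5,196),(236.7,230)),("brown",.084,(209,245),(340,242.7)),("or2",.084,(244.3,271.3),(360,217.7)),
 ("lid1",.003,(302.5,210.5),(206,241)),("lid2",.003,(337.5,221),(220,222)),("marker",.01,(383,254),(262,197)),("canscale",0.0,(452,375),(357,177)),("cans",0,(237,192),(162,305)),("cans",0,(309,190),(130,268))]:
    print(nm,atz("scene",s,z),atz("side",d,z))
```

```text
cup [ 0.4319 -0.0761  0.094 ] [ 0.4333 -0.0672  0.094 ]
plate [ 0.426  -0.0805  0.008 ] [ 0.4286 -0.0641  0.008 ]
stand [ 0.4284 -0.3078  0.015 ] [ 0.4296 -0.2918  0.015 ]
hA [ 0.4576 -0.2703  0.116 ] [ 0.4324 -0.3522  0.116 ]
hA [ 0.4576 -0.2703  0.116 ] [ 0.4464 -0.3092  0.116 ]
hB [ 0.4437 -0.3156  0.116 ] [ 0.4464 -0.3092  0.116 ]
or1 [ 0.5428 -0.1886  0.084 ] [ 0.5429 -0.1803  0.084 ]
brown [ 0.3371 -0.2037  0.084 ] [ 0.3399 -0.1955  0.084 ]
or2 [ 0.3179 -0.305   0.084 ] [ 0.3172 -0.2983  0.084 ]
lid1 [ 0.646  -0.2329  0.003 ] [ 0.6462 -0.2341  0.003 ]
lid2 [ 0.6561 -0.3268  0.003 ] [ 0.6512 -0.3189  0.003 ]
marker [ 0.5937 -0.4675  0.01  ] [ 0.5931 -0.4586  0.01  ]
canscale [ 0.3873 -0.667   0.    ] [ 0.3726 -0.6778  0.    ]
cans [ 0.624  -0.0373  0.    ] [ 0.6304 -0.0252  0.    ]
cans [ 0.7464 -0.1936  0.    ] [ 0.7537 -0.1019  0.    ]
```

```bash
python3 - <<'E'
from h import *
np.set_printoptions(precision=4,suppress=True)
for uv in [(272.8,213.5),(288,224.5)]: print("scene",atz("scene",uv,.131))
for uv in [(301.2,193.4),(312.4,185.7)]: print("side",atz("side",uv,.131))
c=viewer.calibration("wrist");R=np.array(c["R"]);print("wristcam",-R.T@np.array(c["t"]),R,robot.get_obs()["tool_pos"])
E
python3 -m handwheel '[[0,0,0,0,0,0]]' -1
```

```text
scene [ 0.4398 -0.2825  0.131 ]
scene [ 0.4264 -0.3263  0.131 ]
side [ 0.439 -0.281  0.131]
side [ 0.4255 -0.3224  0.131 ]
wristcam [0.5499 0.0722 0.384 ] [[ 1.     -0.001  -0.0025]
 [-0.0003 -0.9688  0.2478]
 [-0.0027 -0.2478 -0.9688]] [0.5495 0.0001 0.2044]
time: 0.18
tool_pos: [0.5497, 0.0, 0.2047]
ee_rot: [-3.14, -0.0, 1.571]
wrist_force: [0.5, 0.2, -0.2]
width: 0.0939
finger_force: 0.0
```

Run:
```python
from h import *
np.set_printoptions(precision=4,suppress=True)
for uv in [(150,215),(170,270),(213,395),(153,205)]: print("scene",atz("scene",uv,0))
for uv in [(180,375),(90,255),(210,405),(390,285)]: print("side",atz("side",uv,0))
for X in [(.33,-.08,0),(.34,-.065,0),(.43,-.185,0),(.53,-.06,0)]: print(X,proj("scene",X),proj("side",X))
```

```text
scene [0.4136 0.0723 0.    ]
scene [ 0.3016 -0.1173  0.    ]
scene [ 0.1449 -0.3759  0.    ]
scene [0.4487 0.101  0.    ]
side [0.522  0.0994 0.    ]
side [ 0.865  -0.1155  0.    ]
side [0.4568 0.1308 0.    ]
side [ 0.2391 -0.2044  0.    ]
(0.33, -0.08, 0) [167.6619 255.9352] [330.3696 319.65  ]
(0.34, -0.065, 0) [166.2932 250.9514] [322.8323 324.4722]
(0.43, -0.185, 0) [234.084  249.4332] [291.9774 272.7735]
(0.53, -0.06, 0) [220.7804 210.5763] [220.2948 303.6557]
```

```bash
python3 -m handwheel '[[-0.36,-0.59,0,0,0,0],[-0.36,-0.59,0,0,0,0],[-0.36,-0.59,0,0,0,0],[-0.36,-0.59,0,0,0,0],[-0.36,-0.59,0,0,0,0],[-0.36,-0.59,0,0,0,0]]' -1
python3 - <<'E'
from h import *; import cv2
c=viewer.calibration("wrist"); print(c); im=viewer.snapshot("wrist"); cv2.imwrite("pics/w1.png",cv2.resize(im,(800,600))[:,:,::-1])
print(proj("wrist",(.4325,-.0717,.094)),robot.get_obs()["tool_pos"])
E
```

```text
time: 0.68
tool_pos: [0.4323, -0.0721, 0.2058]
ee_rot: [3.14, -0.0, 1.57]
wrist_force: [0.1, 0.2, -0.0]
width: 0.0941
finger_force: 0.0
{'fx': 320.92362994342204, 'fy': 320.92362994342204, 'cx': 277.08071980008197, 'cy': 207.47351324190467, 'R': array([[ 9.99996610e-01, -2.27012407e-03,  1.27565068e-03],
       [-2.51536877e-03, -9.68830101e-01,  2.47713359e-01],
       [ 6.73548715e-04, -2.47715728e-01, -9.68832527e-01]]), 't': array([-0.43255143, -0.09435178,  0.37312294])}
[276.85679711 204.98169596] [ 0.43274916 -0.07177672  0.20566328]
```

View pics/w1.png

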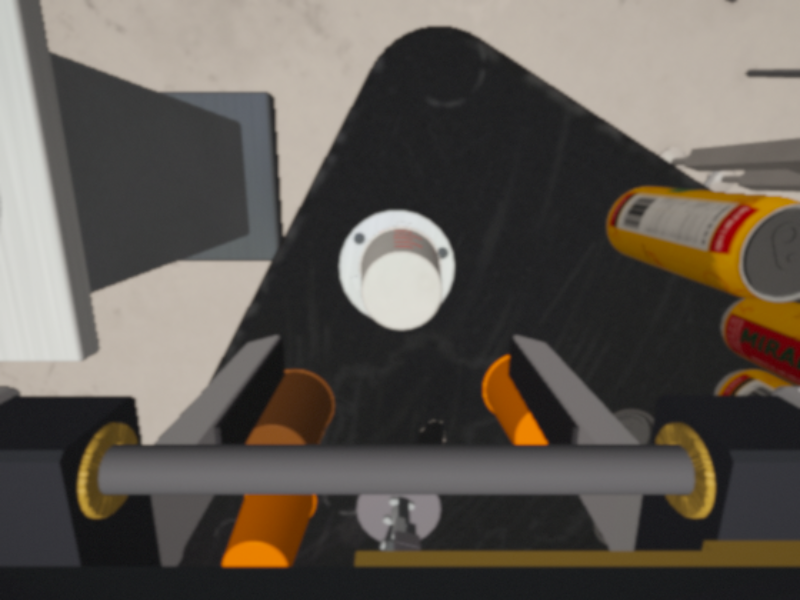

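The wrist view shows the cup's closed end centred at (281,202) and the plate at (278,185.5). There is clear table above it (+y) for setting the cup down.

Run:
```python
from h import *
print(atz("wrist",(280.7,202.3),.094),atz("wrist",(277.9,185.5),.008), proj("wrist",(.475,.03,0))*1.4286, proj("wrist",(.51,.03,0))*1.4286,proj("wrist",(.44,.03,0))*1.4286,proj("wrist",(.475,.065,0))*1.4286, atz("wrist",(279.6,356),.015))
```

```text
[ 0.43608927 -0.06912747  0.094     ] [ 0.4337618  -0.06903558  0.008     ] [448.56911117 140.81929634] [492.40890575 140.76898487] [404.72488528 140.8696129 ] [449.79608246  93.53648712] [ 0.43591338 -0.3013591   0.015     ]
```

```bash
python3 -m handwheel '[[0.012,0.005,0.15,0,0,0],[0.012,0.005,0.3,0,0,0],[0.012,0.005,0.45,0,0,0],[0.012,0.005,0.6,0,0,0],[0.012,0.005,0.72,0,0,0],[0.012,0.005,0.78,0,0,0],[0.012,0.005,0.78,0,0,0],[0.012,0.005,0.78,0,0,0]]' -1
python3 -m handwheel '[[0,0,0,0,0,0],[0,0,0,0,0,0],[0,0,0,0,0,0],[0,0,0,0,0,0],[0,0,0,0,0,0],[0,0,0,0,0,0],[0,0,0,0,0,0],[0,0,0,0,0,0]]' 1
```

```text
time: 1.4
tool_pos: [0.4335, -0.0688, 0.0488]
ee_rot: [-3.14, -0.001, 1.572]
wrist_force: [0.5, 0.1, 0.1]
width: 0.094
finger_force: 0.0
time: 2.07
tool_pos: [0.4336, -0.0698, 0.0501]
ee_rot: [3.14, 0.0, 1.571]
wrist_force: [0.3, 0.5, 2.4]
width: 0.0595
finger_force: 30.0
```

```bash
python3 -m handwheel '[[0,0,-0.1,0,0,0],[0,0,-0.22,0,0,0],[0,0,-0.36,0,0,0],[0,0,-0.48,0,0,0],[0,0,-0.5,0,0,0],[0.15,0.06,-0.5,0,0,0],[0.3,0.12,-0.5,0,0,0],[0.42,0.18,-0.5,0,0,0],[0.5,0.2,-0.5,0,0,0],[0.5,0.2,-0.5,0,0,0]]' 1
python3 -m handwheel '[[0,0,0.12,0,0,0],[0,0,0.24,0,0,0],[0,0,0.36,0,0,0],[0,0,0.44,0,0,0],[0,0,0.49,0,0,0],[0,0,0.52,0,0,0],[0,0,0.535,0,0,0],[0,0,0.545,0,0,0],[0,0,0.545,0,0,0]]' 1
```

```text
time: 2.9
tool_pos: [0.4726, 0.033, 0.1475]
ee_rot: [-3.139, -0.001, 1.575]
wrist_force: [0.9, 0.3, -0.4]
width: 0.0593
finger_force: 29.8
time: 3.65
tool_pos: [0.4735, 0.0302, 0.041]
ee_rot: [3.14, 0.0, 1.571]
wrist_force: [-0.2, 0.8, -0.4]
width: 0.0597
finger_force: 29.8
```

```bash
python3 -m handwheel '[[0,0,0.003,0,0,0],[0,0,0.006,0,0,0],[0,0,0.006,0,0,0]]' 1
python3 -m handwheel '[[0,0,0,0,0,0],[0,0,0,0,0,0],[0,0,0,0,0,0],[0,0,0,0,0,0],[0,0,0,0,0,0],[0,0,0,0,0,0],[0,0,0,0,0,0]]' -1
python3 -m handwheel '[[0,0,-0.15,0,0,0],[0,0,-0.3,0,0,0],[0,0,-0.5,0,0,0],[0,0,-0.65,0,0,0],[0,0,-0.8,0,0,0],[0,0,-0.8,0,0,0]]' -1
```

```text
time: 3.9
tool_pos: [0.4739, 0.0304, 0.0403]
ee_rot: [3.139, 0.0, 1.571]
wrist_force: [0.5, 0.4, 0.7]
width: 0.0595
finger_force: 29.9
time: 4.48
tool_pos: [0.473, 0.0304, 0.0392]
ee_rot: [-3.142, 0.0, 1.571]
wrist_force: [1.5, -0.2, 0.1]
width: 0.094
finger_force: 0.0
time: 4.98
tool_pos: [0.4764, 0.0303, 0.2069]
ee_rot: [3.128, 0.001, 1.571]
wrist_force: [0.4, 0.1, 0.9]
width: 0.0938
finger_force: 0.0
```

```bash
python3 -m handwheel '[[-0.18,-0.08,0,0,0,0],[-0.35,-0.16,0,0,0,0],[-0.5,-0.2,0,0,0,0],[-0.5,-0.2,0,0,0,0],[-0.5,-0.2,0,0,0,0],[-0.5,-0.2,0,0,0,0]]' -1
python3 - <<'E'
from h import *; import cv2,pickle
c=viewer.calibration("wrist"); im=viewer.snapshot("wrist"); pickle.dump(c,open("w2.pkl","wb"));cv2.imwrite("pics/w2full.png",im[:,:,::-1])
cv2.imwrite("pics/w2.png",cv2.resize(im[60:240,200:440],(800,600),interpolation=cv2.INTER_CUBIC)[:,:,::-1])
E
```

```text
time: 5.48
tool_pos: [0.433, -0.0692, 0.1988]
ee_rot: [-3.141, -0.001, 1.57]
wrist_force: [0.7, -0.1, 0.6]
width: 0.0938
finger_force: 0.0
```

View pics/w2.png

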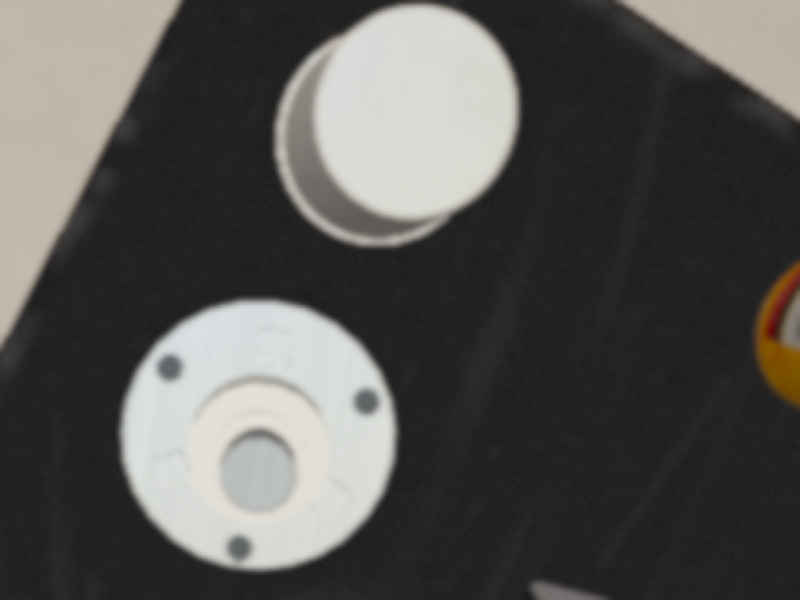

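The cup is standing upright on the table, its top at crop (417,111). The axle head's top is centred at crop (258,470), the wheel at (259,447) and the plate at (259,435).

```bash
python3 - <<'E'
from h import *; import pickle
c=pickle.load(open("w2.pkl","rb"))
for x,y,z in [(258,470,.064),(259,446,.036),(259,435,.008),(417,111,.084)]: print(atz("wrist",(200+x*.3,60+y*.3),z,c))
print(robot.get_obs()["tool_pos"])
E
python3 -m handwheel '[[-0.2,0,0,0,0,-0.2],[-0.4,0,0,0,0,-0.4],[-0.6,0,0,0,0,-0.6],[-0.8,0,0,0,0,-0.8],[-0.99,0,0,0,0,-1],[-0.99,0,0,0,0,-1],[-0.99,0,0,0,0,-1]]' -1
```

```text
[ 0.43302669 -0.07065152  0.064     ]
[ 0.43335646 -0.06913921  0.036     ]
[ 0.43338142 -0.07106143  0.008     ]
[0.47454235 0.02995918 0.084     ]
[ 0.43312646 -0.06882284  0.19886825]
time: 6.12
tool_pos: [0.4334, -0.2679, 0.1983]
ee_rot: [-3.142, -0.002, 2.092]
wrist_force: [0.4, -0.0, 0.3]
width: 0.094
finger_force: 0.0
```

```bash
python3 -m handwheel '[[-0.08,-0.04,0,0,0,-0.2],[-0.152,-0.087,0,0,0,-0.4],[-0.152,-0.087,0,0,0,-0.6],[-0.152,-0.087,0,0,0,-0.8],[-0.152,-0.087,0,0,0,-1],[-0.152,-0.087,0,0,0,-1]]' -1
python3 -m handwheel '[[0,0,0,0,0,-0.2],[0,0,0,0,0,-0.417],[0,0,0,0,0,-0.417],[0,0,0,0,0,-0.417]]' -1
python3 - <<'E'
from h import *; import cv2,pickle
c=viewer.calibration("wrist"); im=viewer.snapshot("wrist"); pickle.dump(c,open("w3.pkl","wb"))
cv2.imwrite("pics/w3.png",cv2.resize(im[110:320,170:450],(800,600),interpolation=cv2.INTER_CUBIC)[:,:,::-1])
E
```

```text
time: 6.62
tool_pos: [0.4341, -0.3003, 0.1993]
ee_rot: [3.141, -0.0, 2.622]
wrist_force: [0.3, 1.3, -0.3]
width: 0.0941
finger_force: 0.0
time: 6.95
tool_pos: [0.4337, -0.3012, 0.1994]
ee_rot: [3.141, 0.0, 2.834]
wrist_force: [-0.1, -0.4, -0.4]
width: 0.0938
finger_force: 0.0
```

View pics/w3.png

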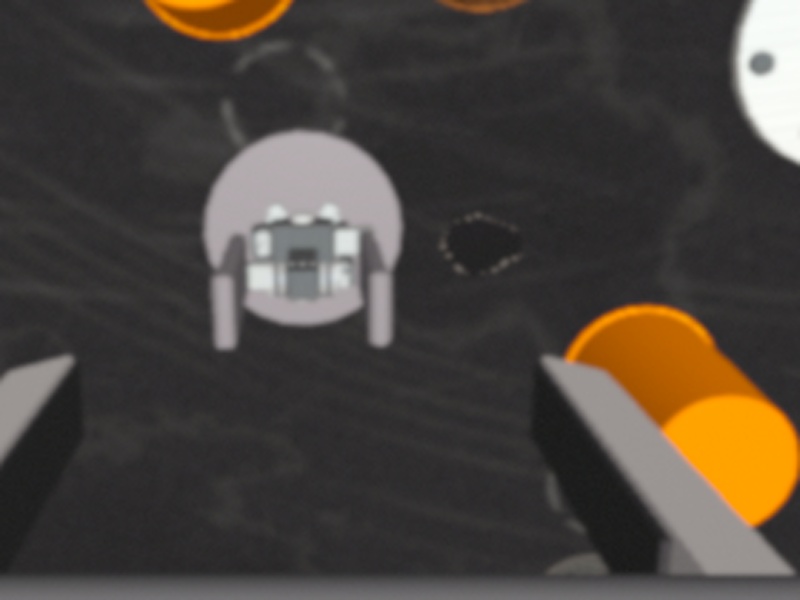

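The handle tops are at crop (224,312) and (380,309), and the stand disc is centred at (303,228). The spreader is well aligned with the fingers.

Run:
```python
from h import *; import pickle
c=pickle.load(open("w3.pkl","rb")); s=.35
f=lambda x,y,z: atz("wrist",(170+x*s,110+y*s),z,c)
L,Rr=f(224,312,.131),f(380,309,.131); d=L-Rr
print(L,Rr,(L+Rr)/2,np.linalg.norm(d),np.degrees(np.arctan2(-d[1],-d[0])),f(303,228,.015))
o=robot.get_obs(); print(o["tool_pos"],o["ee_rot"])
y=o["ee_rot"][2]; e=((L+Rr)/2-o["tool_pos"])[:2]
print("tool xy shift", e@[np.cos(y),np.sin(y)]/.2, e@[np.cos(y-np.pi/2),np.sin(y-np.pi/2)]/.2)
```

```text
[ 0.4279685 -0.3232843  0.131    ] [ 0.44049079 -0.2811654   0.131     ] [ 0.43422964 -0.30222485  0.131     ] 0.043940977911442636 73.44236713506355 [ 0.43349345 -0.30209085  0.015     ]
[ 0.43361368 -0.30152076  0.19938143] [3.14133221e+00 2.21167448e-04 2.83371986e+00]
tool xy shift -0.004001823580938735 -0.0024216397826933504
```

```bash
python3 -m handwheel '[[-0.004,-0.002,0.1,0,0,-0.03],[-0.004,-0.002,0.22,0,0,-0.03],[-0.004,-0.002,0.34,0,0,-0.03],[-0.004,-0.002,0.45,0,0,-0.03],[-0.004,-0.002,0.53,0,0,-0.03],[-0.004,-0.002,0.567,0,0,-0.03],[-0.004,-0.002,0.567,0,0,-0.03],[-0.004,-0.002,0.567,0,0,-0.03]]' -1
python3 -m handwheel '[[0,0,0,0,0,0],[0,0,0,0,0,0],[0,0,0,0,0,0],[0,0,0,0,0,0],[0,0,0,0,0,0],[0,0,0,0,0,0],[0,0,0,0,0,0],[0,0,0,0,0,0],[0,0,0,0,0,0],[0,0,0,0,0,0]]' 1
```

```text
time: 7.67
tool_pos: [0.4341, -0.3032, 0.0863]
ee_rot: [-3.142, 0.0, 2.851]
wrist_force: [-0.1, 0.6, 0.5]
width: 0.0938
finger_force: 0.0
time: 8.5
tool_pos: [0.434, -0.3031, 0.0862]
ee_rot: [3.141, 0.001, 2.852]
wrist_force: [0.4, 1.8, 1.9]
width: 0.0364
finger_force: 30.0
```

```bash
python3 -m handwheel '[[0,0,-0.03,0,0,0],[0,0,-0.08,0,0,0],[0,0,-0.15,0,0,0],[0,0,-0.24,0,0,0],[0,0,-0.33,0,0,0],[0,0,-0.39,0,0,0],[0,0,-0.425,0,0,0],[0,0,-0.425,0,0,0],[0,0,-0.425,0,0,0]]' 1
python3 -m handwheel '[[0.015,0.05,0,0,0,0],[0.04,0.14,0,0,0,0],[0.075,0.25,0,0,0,0],[0.11,0.36,0,0,0,0],[0.145,0.48,0,0,0,0],[0.18,0.6,0,0,0,0],[0.21,0.7,0,0,0,0],[0.235,0.77,0,0,0,0],[0.242,0.8,0,0,0,0],[0.242,0.8,0,0,0,0]]' 1
python3 - <<'E'
from h import *; o=robot.get_obs(); y=o["ee_rot"][2]; e=np.array([.4332,-.0703])-o["tool_pos"][:2]
print(o["tool_pos"],o["ee_rot"],e@[np.cos(y),np.sin(y)]/.2, e@[np.sin(y),-np.cos(y)]/.2)
E
```

```text
time: 9.25
tool_pos: [0.4337, -0.3033, 0.1708]
ee_rot: [-3.142, 0.0, 2.852]
wrist_force: [0.0, 0.7, -2.0]
width: 0.0365
finger_force: 30.0
time: 10.08
tool_pos: [0.4325, -0.1344, 0.17]
ee_rot: [3.141, -0.002, 2.854]
wrist_force: [0.6, 0.1, -1.0]
width: 0.0363
finger_force: 30.0
[ 0.43251677 -0.13438913  0.16998382] [ 3.14105405e+00 -1.53479812e-03  2.85444335e+00] 0.08748016507212322 0.30829258651055674
```

```bash
python3 -m handwheel '[[0.015,0.05,0,0,0,0],[0.04,0.13,0,0,0,0],[0.065,0.22,0,0,0,0],[0.082,0.28,0,0,0,0],[0.088,0.308,0,0,0,0],[0.088,0.308,0,0,0,0],[0.088,0.308,0,0,0,0],[0.088,0.308,0,0,0,0]]' 1
python3 - <<'E'
from h import *; import cv2
o=robot.get_obs(); print(o["tool_pos"],o["ee_rot"])
T=[]
for n,X in(("scene",(.4332,-.0703,.08)),("side",(.4332,-.0703,.08))):
    p=proj(n,X); u,v=(p-[38,50]).astype(int); im=viewer.snapshot(n); cv2.imwrite(f"pics/{n}3.png",im[:,:,::-1]); print(n,u,v,[proj(n,(.4332,-.0703,z)).round(1) for z in (.064,.102,.19)])
    T.append(cv2.resize(im[v:v+100,u:u+67],(402,600),interpolation=cv2.INTER_CUBIC))
cv2.imwrite("pics/pair.png",np.hstack(T)[:,:800,::-1])
E
```

```text
time: 10.75
tool_pos: [0.4338, -0.0728, 0.1708]
ee_rot: [-3.141, -0.0, 2.851]
wrist_force: [0.2, -0.1, -1.1]
width: 0.0363
finger_force: 30.0
[ 0.43383584 -0.07277607  0.17076378] [-3.14106381e+00 -8.35233532e-05  2.85111316e+00]
scene 155 152 [array([194.4, 208.5]), array([192.6, 194.4]), array([188.1, 158.9])]
side 233 225 [array([271.5, 283. ]), array([271.1, 265.1]), array([269.9, 219.6])]
```

View pics/pair.png

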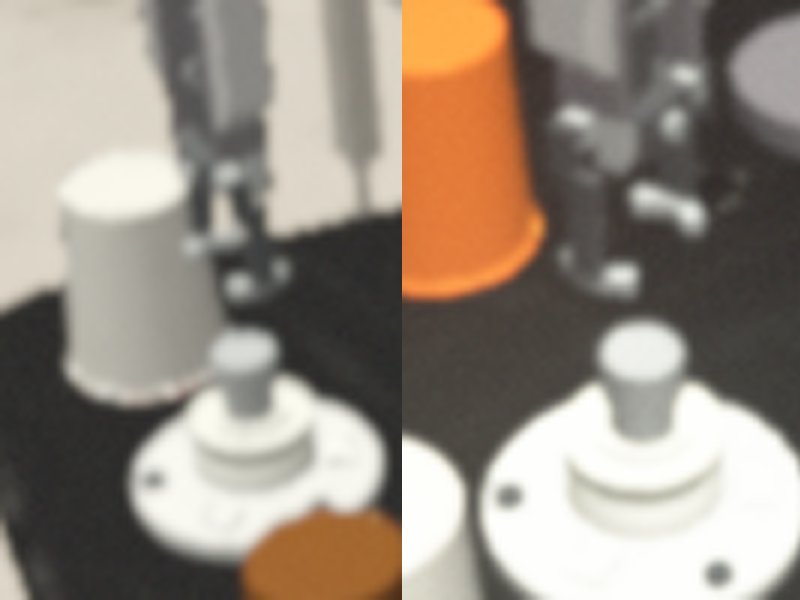

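The scene view shows the ring's midpoint at crop (233,264) and the head at (245,352), which agrees with prediction to about 1 mm. The side view puts the midpoint about 1 px left of the head's axis. I'll go down to just above the head and compare again.

```bash
python3 -m handwheel '[[0,0,0.02,0,0,0],[0,0,0.05,0,0,0],[0,0,0.09,0,0,0],[0,0,0.12,0,0,0],[0,0,0.135,0,0,0],[0,0,0.135,0,0,0],[0,0,0.135,0,0,0],[0,0,0.135,0,0,0]]' 1
python3 - <<'E'
from h import *; import cv2
P=[]
T=[]
for n in("scene","side"):
    p=proj(n,(.4332,-.0703,.08)); u,v=(p-[25,40]).astype(int)
    A=[]
    for k in range(4): A.append(viewer.snapshot(n).astype(float)); o=robot.get_obs(); P.append(np.r_[o["tool_pos"],o["ee_rot"]])
    im=np.mean(A,0).astype(np.uint8); cv2.imwrite(f"pics/{n}4.png",im[:,:,::-1])
    print(n,u,v,[proj(n,(.4332,-.0703,z)).round(1) for z in (.064,.075)])
    T.append(cv2.resize(im[v:v+75,u:u+50],(400,600),interpolation=cv2.INTER_CUBIC))
cv2.imwrite("pics/pair2.png",np.hstack(T)[:,:,::-1])
print(np.mean(P,0),np.std(P,0))
E
```

```text
time: 11.52
tool_pos: [0.434, -0.0721, 0.1441]
ee_rot: [3.142, 0.001, 2.852]
wrist_force: [-0.8, 0.2, -1.6]
width: 0.036
finger_force: 30.0
scene 168 162 [array([194.4, 208.5]), array([193.9, 204.5])]
side 246 235 [array([271.5, 283. ]), array([271.4, 277.9])]
[ 4.34016749e-01 -7.20772729e-02  1.44223307e-01  7.85390944e-01
  7.57378133e-04  2.85209598e+00] [8.42325893e-05 2.30061224e-05 1.04717057e-04 3.04182119e+00
 2.23537247e-04 3.22349907e-05]
```

View pics/pair2.png

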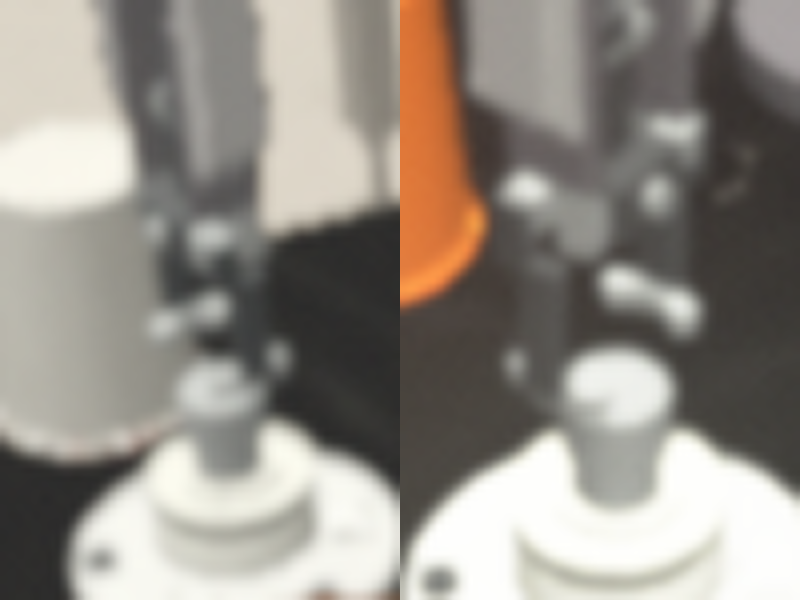

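The ring's midpoint in the two views is side (271.3,277.7) and scene (195.5,205), against head-relative expectations of (273.4,278.4) and (195.0,206.6). The ring is therefore about 3 mm too far in +x and 0.5 mm in +y. The bias between the wrist camera's two yaws gives the same answer, so I'll correct it and look once more.

```bash
python3 -m handwheel '[[0.008,-0.004,0,0,0,0],[0.015,-0.007,0,0,0,0],[0.015,-0.007,0,0,0,0],[0.015,-0.007,0,0,0,0],[0.015,-0.007,0,0,0,0]]' 1
python3 - <<'E'
from h import *; import cv2
T=[];P=[]
for n in("scene","side"):
    p=proj(n,(.4332,-.0703,.07)); u,v=(p-[20,20]).astype(int)
    A=[viewer.snapshot(n).astype(float) for k in range(8)]; P.append(robot.get_obs()["tool_pos"])
    im=np.clip(np.mean(A,0),0,255).astype(np.uint8); cv2.imwrite(f"pics/{n}5.png",im[:,:,::-1])
    print(n,u,v)
    T.append(cv2.resize(im[v:v+40,u:u+40],(400,400),interpolation=cv2.INTER_CUBIC))
cv2.imwrite("pics/pair3.png",np.hstack(T)[:,:,::-1]); print(P)
E
```

```text
time: 12.33
tool_pos: [0.4305, -0.0725, 0.1439]
ee_rot: [3.142, 0.0, 2.852]
wrist_force: [-0.5, 0.2, -2.4]
width: 0.0363
finger_force: 30.0
scene 174 186
side 251 260
[array([ 0.43056918, -0.07252352,  0.14389721]), array([ 0.43053441, -0.0725075 ,  0.14388516])]
```

View pics/pair3.png

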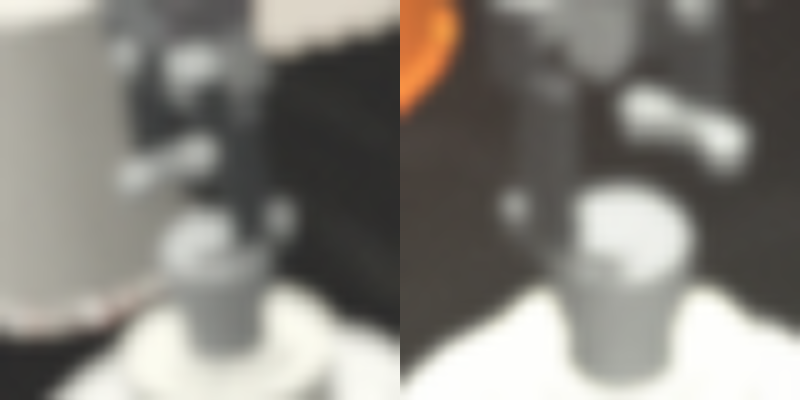

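The ring's midpoint is now at scene (194.9,205.9) and side (273.3,278.0), against expectations of (195.0,206.4) and (273.6,278.5). It is centred to within about 1 mm, so I'll lower it slowly and watch the wrist force.

```bash
python3 -m handwheel '[[0,0,0.007,0,0,0],[0,0,0.014,0,0,0],[0,0,0.021,0,0,0],[0,0,0.028,0,0,0],[0,0,0.035,0,0,0],[0,0,0.042,0,0,0],[0,0,0.049,0,0,0],[0,0,0.056,0,0,0],[0,0,0.06,0,0,0],[0,0,0.06,0,0,0]]' 1
python3 -m handwheel '[[0,0,0.006,0,0,0],[0,0,0.012,0,0,0],[0,0,0.018,0,0,0],[0,0,0.018,0,0,0]]' 1
```

```text
time: 13.97
tool_pos: [0.4304, -0.0725, 0.1316]
ee_rot: [3.142, -0.0, 2.852]
wrist_force: [0.8, -0.5, -1.7]
width: 0.0363
finger_force: 30.0
time: 14.3
tool_pos: [0.4304, -0.0725, 0.128]
ee_rot: [3.142, -0.0, 2.852]
wrist_force: [-0.3, 0.6, -2.4]
width: 0.0359
finger_force: 30.0
```

```bash
python3 -m handwheel '[[0,0,0.008,0,0,0],[0,0,0.016,0,0,0],[0,0,0.024,0,0,0],[0,0,0.032,0,0,0],[0,0,0.04,0,0,0],[0,0,0.046,0,0,0],[0,0,0.05,0,0,0],[0,0,0.05,0,0,0]]' 1
python3 -m handwheel '[[0,0,0.008,0,0,0],[0,0,0.016,0,0,0],[0,0,0.024,0,0,0],[0,0,0.032,0,0,0],[0,0,0.037,0,0,0],[0,0,0.037,0,0,0],[0,0,0.037,0,0,0],[0,0,0.037,0,0,0]]' 1
python3 - <<'E'
from h import *; import cv2
P=[]
for k in range(4):
    for n in("scene","side"):
        im=viewer.snapshot(n); o=robot.get_obs(); P.append(np.r_[o["tool_pos"],o["wrist_force"]])
        cv2.imwrite(f"pics/{n}6.png",im[:,:,::-1])
print(np.mean(P,0).round(4))
E
```

```text
time: 14.97
tool_pos: [0.4304, -0.0725, 0.118]
ee_rot: [3.142, -0.0, 2.852]
wrist_force: [0.3, -0.5, -0.9]
width: 0.0362
finger_force: 30.0
time: 15.63
tool_pos: [0.4306, -0.0725, 0.111]
ee_rot: [3.142, 0.0, 2.852]
wrist_force: [-0.0, -0.0, -0.8]
width: 0.0361
finger_force: 30.0
[ 0.4306 -0.0725  0.111  -0.3822  0.1159 -1.3757]
```

```bash
python3 -c "
from bench import robot
print(robot.close_job())"
```

```text
the job is handed in; nothing more can be done
None
```

The job is handed in, with no verdict returned: the cup stands mouth down on the table about 109 mm from the axle, and the gripper holds the spread ring round the groove at an estimated 42 mm height, centred to about 1 mm at the last look (just above the stub), with no contact seen in the wrist force.

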